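# Let one pair of cells out of the battery dispenser

## Robot

A 7-joint arm with a two-finger parallel gripper is mounted at the origin on the work surface. World frame = base frame: x ahead of the robot, y to its left, z up, the work surface at z = 0. Lengths are in m, angles in rad, forces in N, time in s.
With the tool pointing down it reaches from about 0.4 to 0.85 m from the base axis. Payload 10.4 kg.
Tool frame: the origin (TCP) lies at the very end of the fingers, on their centre line; the grasp point (between the pads) lies arm.grip_depth behind it (arm.grip_depth is the distance from the TCP to the grasp point, in m); z points along the fingers, y is the direction in which the jaws open and shut (so a half turn about z gives the same grasp; the last joint's range is limited). The gripper opens to 85 mm and grips with 20 to 120 N. Pads are 22 mm wide; open, the fingers measure 114 mm over their backs; the gripper's body (76 mm by 85 mm) begins 54 mm behind the grasp point. The pads swing forward as they close: fully open they stand 13 mm farther back than shut.
Start: joints at [1.296, 0.332, -0.065, 1.46, 0.022, 1.35, -0.088], TCP at [0.156, -0.605, 0.231] pointing down, gripper open.
Joint ranges: [-2.6, 2.6], [-0.5, 2.12], [-1.47, 1.34], [0.16, 2.42], [-1.27, 4.41], [0.06, 2.06], [-2.6, 2.6]. Speed limits (rad/s): [2.22, 2.22, 2.79, 2.79, 3.14, 3.14, 3.14].

## Interface

Orientations are given as a rotation vector (axis times angle).
In Python, from plant import arm gives the robot as it stands.
- The arm moves only by the shell command python3 -m pendant 'ROWS' [OPENING] [FORCE]. ROWS is JSON, a list of rows, each a list of 4 numbers: the shift along the world's x, y, z in m, then the turn about the world's z in degrees. A call has exactly 5 rows; each row shifts and turns the commanded pose from where the row before left it; what a row does not reach is not made up. A row lasts 1/10 s, in which the tool goes at most 50 mm and 8.59 degrees, less where a joint would pass 70% of its speed; a pose out of reach is approached as far as the arm can. A call with a gripper value outside its range is refused whole. OPENING is the closure in counts, from 0 (fully open) to 255 (shut), set as the call begins (- or left out, the last holds). The fingers move at their own pace and stop on an object; FORCE is the grip in N (left out, the last holds). Time passes only in rows, so rows that do not move let the fingers close, or fill a call up. It gives the time, the measured TCP pose, the force and the opening at its end, in the units of the state.
- arm.observe(): the state, without advancing time (a new reading comes with each control period).
- arm.snapshot(name): name is "scene" or "top" or "wrist"; returns the picture (420x560x3 uint8, blue, green, red); there is no depth.
- arm.camera_info(name): a dict with "camera_matrix" (3x3 intrinsics, pixels), "k1" (the pictures are not rectified: a ray, as slopes to the right and down, at radius r is drawn at 1 + k1 r^2 times it, then the intrinsics apply), "R" (3x3) and "t" (3): a world point X has camera coordinates R X + t. Camera axes: x right, y down, z forward; pixel columns grow to the right and rows downward; lengths in m; the calibration is good to about 2 mm. A picture is of the moment at which its call begins: read the wrist's pose just before it. camera_info takes no time and is no camera call; for the wrist camera it gives the pose at the moment of the call.
- arm.sign_off(): hands the job in, once; it reports no verdict.
Trained networks look in the newest picture that a camera, given by its name, has taken for a name from the list of things; names that differ only in an ending like _2 or _b are one class to them, and where a whole thing is asked for, a point or a joint stands for the part that bears it (a point fixed in the world has none). Each returns a list of dicts, best first, with "conf" (0 to 1); they miss things now and then, are a little off and sometimes report something else, mostly with a low value. They report only what shows in the picture. A call takes as long as a camera call. They do not tell look-alikes from the thing itself.
- arm.boxes_of(label, camera): "extent" ([left, top, right, bottom] in pixels, round what is visible of it).
- arm.place_of(label, camera): "point" ([column, row] in pixels: a listed point, or the origin of a listed thing).
The state is a dict: "t": time; "q": joint angles; "qd": joint speeds; "effort": joint torques, N m; "position": TCP position; "tool_rot": TCP orientation; "contact_force": force on the tool from outside, world axes, zero at the start; "moment": the same for the moment, N m; "opening": opening from 0.0 (shut) to 1.0 (fully open).
Only numpy, scipy, OpenCV 4.12 (cv2) and the standard library are available. Lean on these libraries where they do the work, as an engineer would, in place of code of your own. Each camera call takes 0.05 s, during which the arm holds its last target.

## Task

The handheld radio on the desk takes two large cells. Press the red paddle of the dispenser with the large blue cells all the way down, which lifts its gate, and hold it down until the first two cells have rolled out into the tray at the low end; then let the paddle come fully back up, so that the gate shuts and the next two cells wait behind it. Let out only this one pair, do not touch or pick up any cell, and leave the yellow-cell dispenser and everything else on the desk alone.

Things in the scene. Friction and masses are not known exactly. Their poses are not given: they have to be found in the camera images.
- big: large-cell dispenser, grey steel, fixed to the desk, 94 mm wide, a blue card on its low lip. Origin: on the desk under it; x axis points uphill along the chute (from the pick-up end to the paddle end), z up. The 64 mm wide chute runs from a lip at x -110 to x 116 mm, sloping down towards -x at 0.24 rad. Cells queue uphill of the gate; the open stretch below the gate is the tray.
- big_gate (a point): point on the chute floor under the gate of the large-cell dispenser, mid-width (x -20, z 34 mm in the frame of big). The gate is a steel plate across the chute here, the front end of the rocking lever; it stops the first cell at mid-height.
- big_lever (a joint): its rocking lever, rad: 0 at rest (sprung, gate shut), 0.38 fully pressed (hard stop). Pivot at x 10, z 69 mm of big, across the chute. Pressing the paddle (+x end) lifts the gate and lowers a finger that holds back the third cell: one pair a press, rolling out above about 0.32 rad within 1 s. 2 to 5 N on the paddle. After a half press the gate may rest on a cell: press again, fully.
- big_pad (a point): centre of the top of the red paddle on that lever, 36 mm along the chute by 60 mm across. At rest at x 132, z 113 mm of big, its top sloping 0.24 rad up towards +x. Fully pressed this point is 48 mm lower and 8 mm further along +x, the top sloping 0.14 rad down towards +x. Only free space beneath it.
- big_cell1: large cell number 1 from the gate: round battery, 34 mm diameter, 61 mm long, 140 g, blue sleeve, lying across the chute. Origin at its centre. In front at the start: x -8 mm and 25 mm for cells 1 and 2 in the frame of big; lying in the tray they are at about x -97 and -64 mm.
- big_cell2: large cell number 2 from the gate: round battery, 34 mm diameter, 61 mm long, 140 g, blue sleeve, lying across the chute. Origin at its centre.
- big_cell3: large cell number 3 from the gate: round battery, 34 mm diameter, 61 mm long, 140 g, blue sleeve, lying across the chute. Origin at its centre.
- big_cell4: large cell number 4 from the gate: round battery, 34 mm diameter, 61 mm long, 140 g, blue sleeve, lying across the chute. Origin at its centre.
- small: the other dispenser, same build at about three quarters of the size, with yellow cells and a yellow card; to be left alone. Origin and axes as for big; 174 mm long without its lever, 83 mm wide.
- small_lever (a joint): rocking lever of the small-cell dispenser, rad, 0 at rest, 0.38 pressed; to be left alone.
- small_pad (a point): centre of the top of the red paddle of the small-cell dispenser, 94 mm above the desk; not to be pressed.
- small_cell1: small yellow cell in the other dispenser, 26 mm diameter, 50 mm long, origin at its centre; to be left alone.
- small_cell2: small yellow cell in the other dispenser, 26 mm diameter, 50 mm long, origin at its centre; to be left alone.
- small_cell3: small yellow cell in the other dispenser, 26 mm diameter, 50 mm long, origin at its centre; to be left alone.
- small_cell4: small yellow cell in the other dispenser, 26 mm diameter, 50 mm long, origin at its centre; to be left alone.
- torch: dark green torch standing on its head, 42 mm diameter, 102 mm tall, origin under it; bystander between the two dispensers.
- mug: cream mug, 80 mm across, 85 mm tall, origin under it; bystander.
- handset: black handheld radio standing upright, 34 x 56 x 105 mm, aerial up to 165 mm, origin under it; bystander.
- microphone: black hand microphone lying flat, about 130 mm long, 22 mm high, origin under its round head; bystander.
- screwdriver: screwdriver lying on the desk behind the dispensers; bystander.
Not all that is in view belongs to the job. Leave any green or turquoise look-alike of the big_cell3 alone.

How it is judged:
By the outcome, as a careful person would: the job done as asked, in the order asked, and still so for the second after the job is handed in, with the robot touching nothing.
It also fails if it takes over 35 s, if anything falls off the work surface, if the arm or the gripper's body presses on something with over 40 N, if the wrist force passes 120 N, or if a joint passes its speed limit or range.

## Working session

There is one attempt and no reset: what is moved stays moved. The work goes in short steps, Python scripts to look and compute and a shell command to move; the robot and the scene stay as the last step left them, time stands still between calls to the robot, and variables do not carry over. Pictures are saved under pics/ and viewed, and the job is handed in when it is done.

```bash
mkdir -p pics; ls; python3 - <<'E'
from plant import arm
import cv2
for n in("scene","top"):
    cv2.imwrite(f"pics/{n}0.png",arm.snapshot(n))
    for l in("big_pad","big_gate","big","small_pad"):
        print(n,l,[(r['point'],round(r['conf'],2)) for r in arm.place_of(l,n)[:3]])
s=arm.observe();print(s['t'],s['position'],s['tool_rot'],s['contact_force'],arm.grip_depth)
E
```

```text
pics
scene big_pad [([229.1, 235.3], 0.97), ([298.2, 204.4], 0.73), ([214.0, 238.6], 0.34)]
scene big_gate [([199.4, 233.6], 0.96), ([205.8, 248.5], 0.64), ([200.6, 231.7], 0.61)]
scene big [([207.2, 247.0], 0.62)]
scene small_pad [([321.9, 193.2], 0.56), ([413.0, 205.1], 0.55)]
top big_pad [([321.4, 197.5], 0.59), ([222.1, 241.0], 0.31)]
top big_gate [([334.9, 252.4], 0.91), ([228.4, 263.4], 0.45)]
top big [([334.0, 244.8], 0.95)]
top small_pad [([222.7, 241.0], 0.98)]
0.5 [ 0.1557186  -0.60529614  0.23127645] [-3.11671782e+00 -3.94468869e-01  2.45427906e-06] [-0.09876625 -0.51931643 -0.55149635] 0.0187
```

View pics/scene0.png

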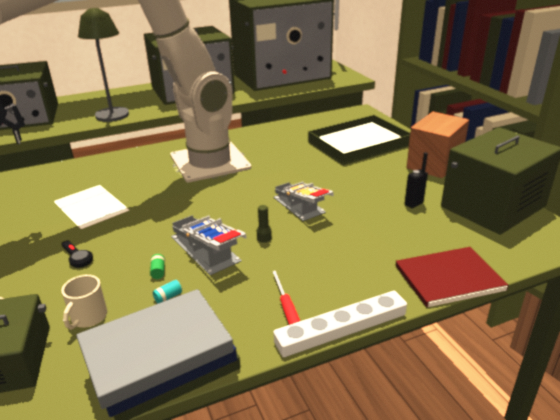

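View pics/top0.png

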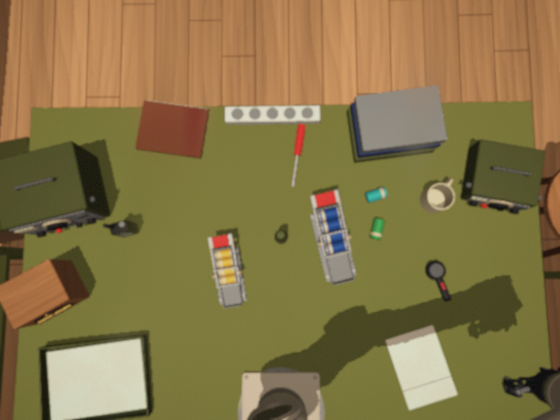

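```bash
cat > h.py <<'E'
import numpy as np,cv2
from plant import arm
def ray(n,p):
    c=arm.camera_info(n);K=np.array(c['camera_matrix']);R=np.array(c['R']);t=np.array(c['t'])
    d=np.array([(p[0]-K[0,2])/K[0,0],(p[1]-K[1,2])/K[1,1]]);u=d.copy()
    for _ in range(30): u=d/(1+c['k1']*(u@u))
    return -R.T@t, R.T@np.array([u[0],u[1],1.])
def atz(n,p,z):
    o,d=ray(n,p);return (o+d*(z-o[2])/d[2]).round(4)
def proj(n,X):
    c=arm.camera_info(n);K=np.array(c['camera_matrix']);x=np.array(c['R'])@X+np.array(c['t']);u=x[:2]/x[2];u=u*(1+c['k1']*(u@u))
    return K[:2,:2]@u+K[:2,2]
E
python3 - <<'E'
from h import *
im=cv2.imread('pics/top0.png')
hsv=cv2.cvtColor(im,cv2.COLOR_BGR2HSV)
m=(((hsv[...,0]<8)|(hsv[...,0]>172))&(hsv[...,1]>150)&(hsv[...,2]>120)).astype('uint8')
n,l,s,c=cv2.connectedComponentsWithStats(m)
for i in range(1,n):
    if s[i,4]>30: print(s[i],c[i],atz('top',c[i],.113))
im2=cv2.imread('pics/scene0.png')
for n,p,z in(('top',(321.4,197.5),.113),('top',(334.9,252.4),.034),('top',(334,244.8),0),('scene',(229.1,235.3),.113),('scene',(199.4,233.6),.034)): print(n,p,atz(n,p,z))
cv2.imwrite('pics/tz.png',cv2.resize(im[170:300,200:400],None,fx=4,fy=4,interpolation=2))
cv2.imwrite('pics/sz.png',cv2.resize(im2[180:290,150:340],None,fx=4,fy=4,interpolation=2))
E
```

```text
[182 108  25  48 842] [192.62826603 129.70190024] [0.8373 0.2562 0.113 ]
[294 124  11  31 212] [299.27358491 138.61792453] [ 0.8064 -0.0606  0.113 ]
[316 191  20  17 239] [325.15899582 198.70292887] [ 0.6258 -0.1338  0.113 ]
[213 235  15  13 162] [220.11728395 240.9382716 ] [0.5051 0.1723 0.113 ]
top (321.4, 197.5) [ 0.6295 -0.1229  0.113 ]
top (334.9, 252.4) [ 0.4728 -0.1667  0.034 ]
top (334, 244.8) [ 0.4979 -0.1678  0.    ]
scene (229.1, 235.3) [ 0.6274 -0.1302  0.113 ]
scene (199.4, 233.6) [ 0.4737 -0.1681  0.034 ]
```

View pics/tz.png

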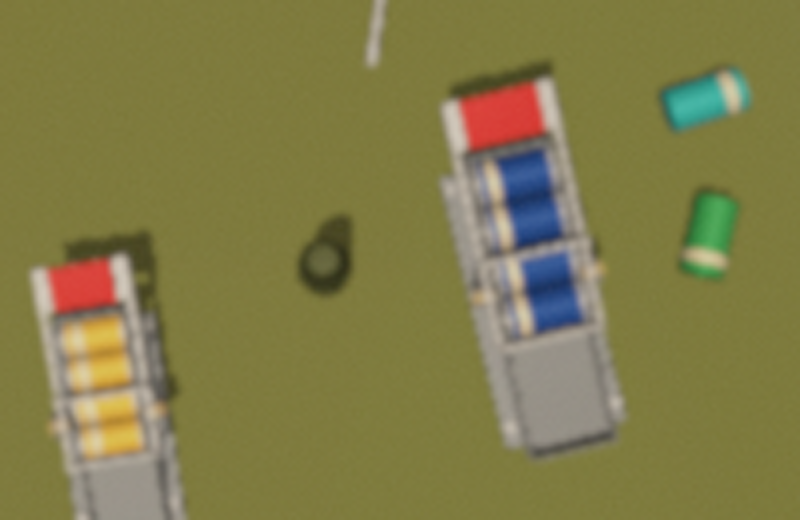

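View pics/sz.png

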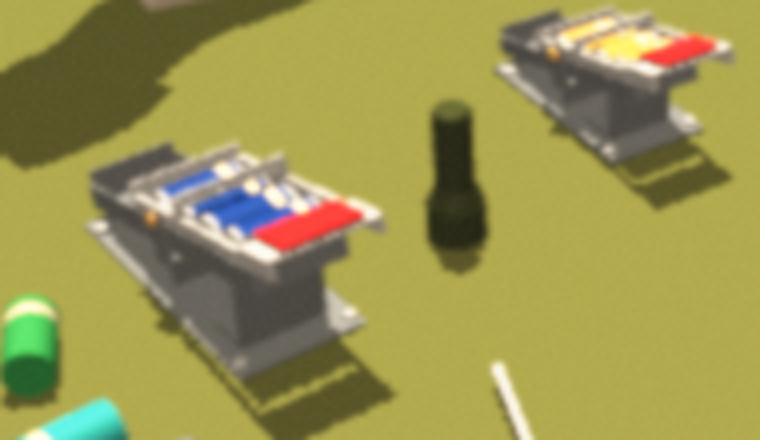

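Both cameras put the large dispenser's pad at about (0.625, -0.133), with the chute at a yaw of about 12.4°. The gate-to-pad distance comes out at 156 mm against 152 mm nominal. The small dispenser is at (0.505, 0.172). The jaws already line up across the chute, so I'll close them and go over the pad at height.

```bash
python3 -m pendant '[[0.03,0.017,0,0],[0.03,0.017,0,0],[0.03,0.017,0,0],[0.03,0.017,0,0],[0.03,0.017,0,0]]' 255 40
python3 -m pendant '[[0.03,0.017,0,0],[0.03,0.017,0,0],[0.03,0.017,0,0],[0.03,0.017,0,0],[0.03,0.017,0,0]]'
python3 -m pendant '[[0.018,0.03,0,0],[0.018,0.03,0,0],[0.018,0.03,0,0],[0.018,0.03,0,0],[0.018,0.03,0,0]]'
python3 -m pendant '[[0.018,0.03,-0.01,0],[0.018,0.03,-0.01,0],[0.018,0.03,-0.01,0],[0.018,0.03,-0.01,0],[0.018,0.03,-0.01,0]]'
python3 -m pendant '[[0,0,0,0],[0,0,0,0],[0,0,0,0],[0,0,0,0],[0,0,0,0]]'
```

```text
t: 1.0
position: [0.3069, -0.5195, 0.2315]
tool_rot: [3.116, 0.394, 0.0]
contact_force: [0.7, -0.9, 0.1]
opening: 0.145
t: 1.5
position: [0.4568, -0.4346, 0.2315]
tool_rot: [3.116, 0.394, 0.0]
contact_force: [-0.4, -0.9, -0.2]
opening: -0.004
t: 2.0
position: [0.5463, -0.2841, 0.2315]
tool_rot: [3.116, 0.394, 0.0]
contact_force: [-0.4, -0.8, -0.5]
opening: 0.001
t: 2.5
position: [0.6364, -0.1341, 0.181]
tool_rot: [3.117, 0.394, 0.0]
contact_force: [-0.2, -0.0, -1.1]
opening: 0.0
t: 3.0
position: [0.6355, -0.1365, 0.1817]
tool_rot: [3.116, 0.392, 0.001]
contact_force: [0.8, -0.9, 0.8]
opening: 0.005
```

```bash
python3 - <<'E'
from h import *
s=arm.snapshot('scene');w=arm.snapshot('wrist')
print(proj('wrist',np.array([.6255,-.1335,.113])),proj('wrist',np.array([.6355,-.1365,.115])))
cv2.imwrite('pics/c1.png',np.hstack([cv2.resize(s[150:290,140:280],(420,420)),cv2.resize(w,(380,285)) if 0 else w[:,90:470]]))
print([(r['point'],round(r['conf'],2)) for r in arm.place_of('big_pad','wrist')])
E
```

```text
[273.51021431 242.24347245] [282.01268956 229.99852617]
[([276.9, 250.7], 0.56)]
```

View pics/c1.png

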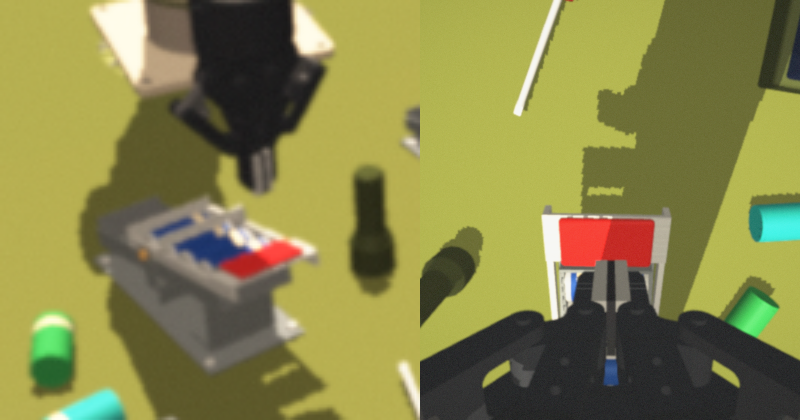

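The pad shows in the wrist image at about (276, 242), within 3 px of its prediction (273.5, 242). In the scene view the fingers hang above the pad. Going down.

```bash
python3 -m pendant '[[0,0,-0.015,0],[0,0,-0.015,0],[0,0,-0.015,0],[0,0,-0.01,0],[0,0,-0.01,0]]'
python3 -m pendant '[[0,0,-0.01,0],[0,0,-0.01,0],[0,0,-0.01,0],[0,0,-0.008,0],[0,0,-0.008,0]]'
```

```text
t: 3.65
position: [0.6355, -0.1352, 0.1149]
tool_rot: [-3.116, -0.395, 0.001]
contact_force: [0.8, -0.0, 2.7]
opening: -0.001
t: 4.15
position: [0.6368, -0.1351, 0.0705]
tool_rot: [3.116, 0.395, 0.004]
contact_force: [3.3, -0.3, 4.1]
opening: 0.001
```

```bash
python3 -m pendant '[[0,0,-0.002,0],[0,0,-0.002,0],[0,0,-0.001,0],[0,0,0,0],[0,0,0,0]]'; python3 - <<'E'
from h import *
cv2.imwrite('pics/d.png',np.hstack([cv2.resize(arm.snapshot('scene')[180:280,150:250],(400,400)),cv2.resize(arm.snapshot('top')[180:290,290:400],(400,400))]))
E
```

```text
t: 4.65
position: [0.6358, -0.1352, 0.0656]
tool_rot: [3.117, 0.395, 0.001]
contact_force: [2.8, 1.4, 3.8]
opening: -0.002
```

View pics/d.png

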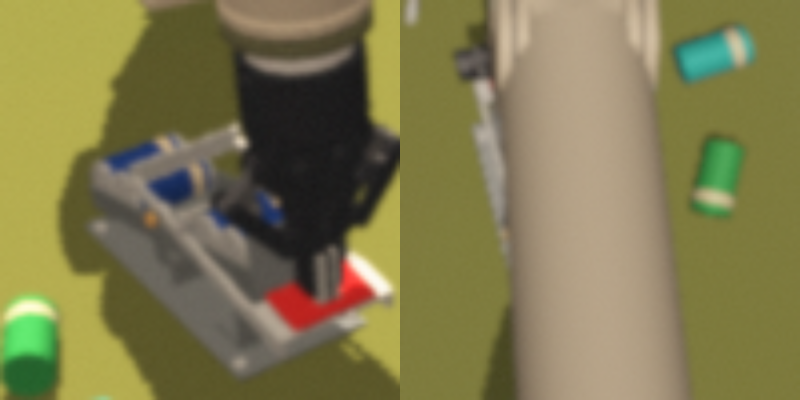

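The gate is up and cells are rolling: one is at the lip and one is just behind it. There's no hard stop in the force yet, so I'll press the rest of the way and hold.

```bash
python3 -m pendant '[[0,0,-0.001,0],[0,0,-0.001,0],[0,0,0,0],[0,0,0,0],[0,0,0,0]]'; python3 -m pendant '[[0,0,-0.001,0],[0,0,0,0],[0,0,0,0],[0,0,0,0],[0,0,0,0]]'; python3 - <<'E'
from h import *
cv2.imwrite('pics/e.png',cv2.resize(arm.snapshot('scene')[180:280,150:250],(500,500),interpolation=2))
E
```

```text
t: 5.25
position: [0.636, -0.1352, 0.0647]
tool_rot: [3.116, 0.394, 0.001]
contact_force: [-1.3, 2.5, 14.4]
opening: 0.004
t: 5.75
position: [0.636, -0.1353, 0.0643]
tool_rot: [3.116, 0.394, 0.001]
contact_force: [-4.9, 2.9, 18.8]
opening: 0.001
```

View pics/e.png

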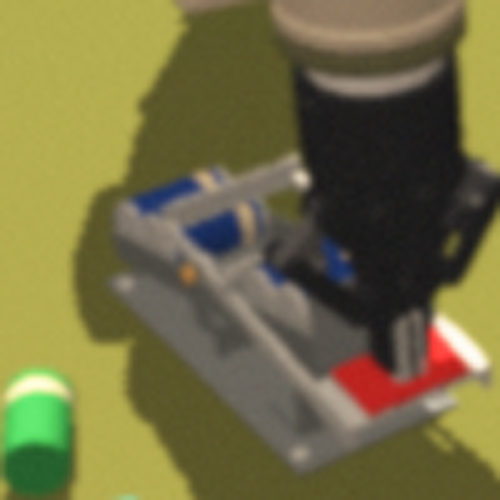

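The force rose to 19 N, so the paddle is at its hard stop. Next I'll check the two cells against their expected tray positions.

```bash
python3 - <<'E'
from h import *
g=np.array([.4735,-.1672]);a=np.radians(12.4);u=np.array([np.cos(a),np.sin(a)])
im=cv2.imread('pics/e.png')
for x in(-97,-64,-8,25,58,91):
    z=.034+(x+20)*.245e-3+.0172
    P=np.r_[g+u*(x+20)/1000,z]
    p=(proj('scene',P)-[150,180])*5;print(x,p.round())
    cv2.circle(im,tuple(int(v) for v in p),3,(0,255,255),-1)
    cv2.putText(im,str(x),tuple(int(v) for v in p+5),0,.4,(255,255,255))
cv2.imwrite('pics/e2.png',im)
E
```

```text
-97 [183. 208.]
-64 [209. 222.]
-8 [255. 246.]
25 [284. 261.]
58 [315. 277.]
91 [346. 293.]
```

View pics/e2.png

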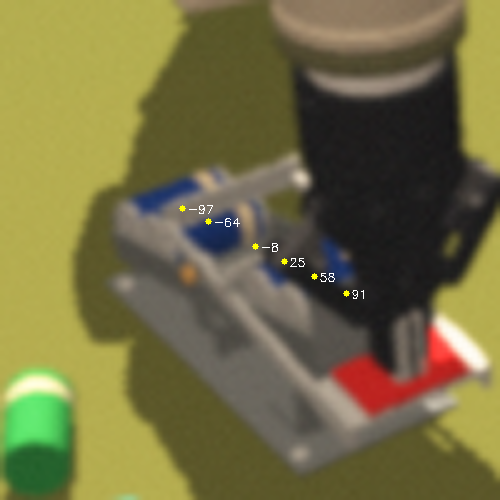

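```bash
python3 -m pendant '[[0,0,0,0],[0,0,0,0],[0,0,0,0],[0,0,0,0],[0,0,0,0]]'; python3 - <<'E'
from h import *
s=arm.snapshot('scene');w=arm.snapshot('wrist')
cv2.imwrite('pics/f.png',np.hstack([cv2.resize(s[205:245,165:225],(450,300),interpolation=2),cv2.resize(w,(350,300)) [:,:]]))
print([(r['point'],round(r['conf'],2)) for r in arm.place_of('big_cell1','scene')])
print([([round(v) for v in r['extent']],round(r['conf'],2)) for r in arm.boxes_of('big_cell1','scene')])
E
```

```text
t: 6.3
position: [0.636, -0.1353, 0.0643]
tool_rot: [3.116, 0.394, 0.001]
contact_force: [-4.8, 2.7, 17.5]
opening: -0.001
[([158.6, 263.5], 0.79), ([167.8, 292.0], 0.62), ([216.9, 241.6], 0.51), ([186.4, 218.2], 0.45), ([190.1, 224.0], 0.44), ([212.8, 233.3], 0.4)]
[([153, 282, 183, 304], 0.86), ([179, 224, 204, 229], 0.69), ([150, 253, 161, 281], 0.58), ([200, 228, 218, 238], 0.56), ([274, 185, 335, 225], 0.51)]
```

View pics/f.png

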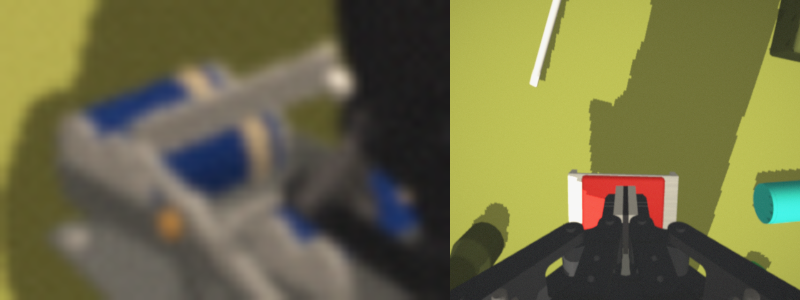

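Both cells lie at their expected tray positions: detected (186, 218) and (190, 224), predicted (186.6, 221.6) and (191.8, 224.4). Cell 3 is held at x≈58. Releasing the paddle straight up.

```bash
python3 -m pendant '[[0,0,0.005,0],[0,0,0.01,0],[0,0,0.01,0],[0,0,0.01,0],[0,0,0.01,0]]'
python3 -m pendant '[[0,0,0.01,0],[0,0,0.02,0],[0,0,0.03,0],[0,0,0.03,0],[0,0,0.03,0]]'
python3 -m pendant '[[-0.018,-0.03,0.01,0],[-0.018,-0.03,0,0],[-0.018,-0.03,0,0],[-0.018,-0.03,0,0],[-0.018,-0.03,0,0]]'
python3 -m pendant '[[-0.018,-0.03,0,0],[-0.018,-0.03,0,0],[-0.018,-0.03,0,0],[-0.018,-0.03,0,0],[-0.018,-0.03,0,0]]'
python3 -m pendant '[[-0.02,-0.01,0,0],[-0.02,-0.01,0,0],[0,0,0,0],[0,0,0,0],[0,0,0,0]]'
python3 - <<'E'
from h import *
s=arm.snapshot('scene');t=arm.snapshot('top')
cv2.imwrite('pics/g.png',np.hstack([cv2.resize(s[190:290,150:250],(400,400),interpolation=2),cv2.resize(t[180:290,290:400],(400,400),interpolation=2)]))
cv2.imwrite('pics/g2.png',t)
m=lambda im:[(im.copy())]
hsv=cv2.cvtColor(t,cv2.COLOR_BGR2HSV)
mm=(((hsv[...,0]<8)|(hsv[...,0]>172))&(hsv[...,1]>150)&(hsv[...,2]>120)).astype('uint8')
n,l,st,c=cv2.connectedComponentsWithStats(mm)
for i in range(1,n):
    if st[i,4]>30: print(st[i],c[i])
d=cv2.absdiff(t,cv2.imread('pics/top0.png')).max(2)
cv2.imwrite('pics/diff.png',d*3)
E
```

```text
t: 7.0
position: [0.6353, -0.1357, 0.1079]
tool_rot: [3.117, 0.394, -0.001]
contact_force: [-0.6, -0.5, 1.6]
opening: 0.002
t: 7.5
position: [0.6356, -0.1352, 0.2289]
tool_rot: [3.117, 0.395, 0.0]
contact_force: [0.9, 0.6, 0.1]
opening: -0.002
t: 8.0
position: [0.5449, -0.2864, 0.2378]
tool_rot: [3.116, 0.395, 0.0]
contact_force: [0.3, -0.9, -0.3]
opening: 0.002
t: 8.5
position: [0.4549, -0.4363, 0.2378]
tool_rot: [3.117, 0.395, 0.0]
contact_force: [0.7, -0.0, 0.1]
opening: 0.002
t: 9.0
position: [0.4168, -0.4544, 0.2375]
tool_rot: [-3.116, -0.397, -0.001]
contact_force: [-0.3, 0.8, 0.9]
opening: 0.002
[182 108  22  48 762] [192.18897638 129.8503937 ]
[295 124  10  31 210] [299.27619048 138.59047619]
[316 191  20  16 235] [325.22978723 198.60851064]
[213 235  15  13 161] [220.1552795  240.90062112]
```

View pics/g.png

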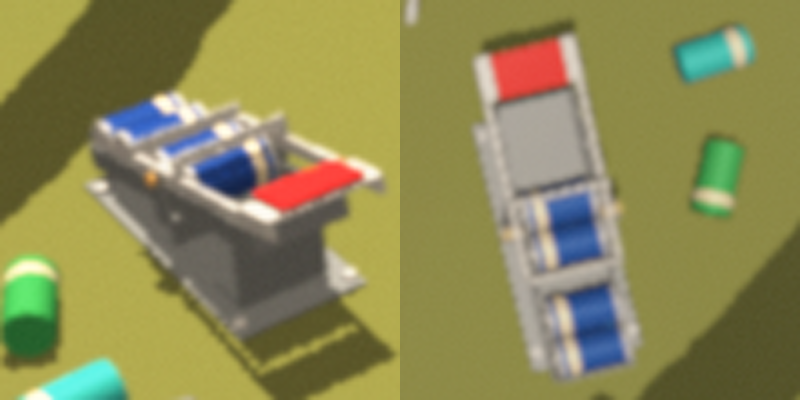

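View pics/g2.png

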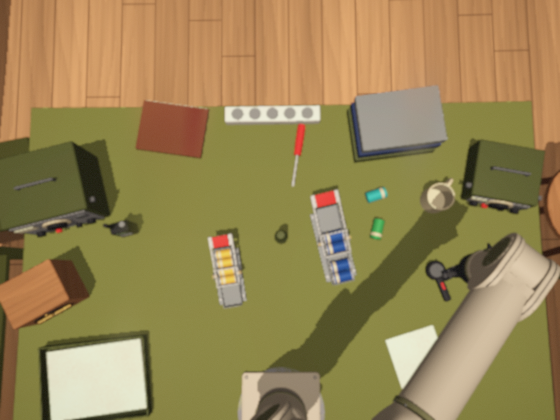

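Two cells lie in the tray at the lip, with the other two waiting behind the shut gate. The paddle is back at its original pixels: centroid (325.2, 198.6) against (325.2, 198.7) before. Nothing else has moved, and the arm is clear.

```bash
python3 -c "
from plant import arm
print(arm.sign_off())"
```

```text
the job is handed in; nothing more can be done
None
```

I let out one pair of large blue cells and handed the job in at about 9 s of the 35 s allowed. I pressed the red paddle of the large-cell dispenser with the closed fingertips down to its hard stop. I held it until both cells had rolled into the tray, then let it come fully back up and moved the arm clear.

- **Cells:** The last pictures show two cells in the tray and the next two waiting behind the gate, which looks shut.
- **Paddle:** It came back to its starting position in the top view, to within 0.1 px.
- **Force:** The highest reading was about 19 N, when the paddle met the stop. With the arm clear it read about 1 N, which is noise.
- **Everything else:** The yellow-cell dispenser, its paddle and the bystanders look unmoved in the top view. The microphone was partly hidden by the arm, but the gripper passed well above it.

The network's cell detections were noisy and also picked up the green and turquoise look-alikes. I therefore checked cell positions against my own projections, and in the tray they agreed to within about 4 px.

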